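Push the grinding jar up the loading ramp into the jar roller

TASK

Push the steel grinding jar that lies at the foot of the loading ramp slowly up the ramp with your fingertips, until it comes up against the stop plate and rests down between the two black rollers, then back away from it. Only push it: do not lift it or carry it, and do not let it get away from you and roll back down or shoot ahead while it is on the ramp. Leave the flask, the beaker and the little sample jar standing where they are.

Things in the scene. Friction and masses are not known exactly. Their poses are not given: they have to be found in the camera images.
- jar: The grinding jar to push: a closed, polished, slippery steel cylinder (friction about 0.25), 76 mm in diameter and 100 mm long, 0.4 to 0.8 kg, lying across the ramp; it rolls freely. Origin at its centre, on its axis; its y axis is the cylinder's axis (x and z turn as it rolls). At the start it leans against the low kerb at the ramp's foot.
- ramp: Aluminium loading ramp of the machine, 212 mm long, rising at 8 degrees, 108 mm wide between side guides 9 mm thick, 14 mm high. Origin mid-width on its surface at the inner face of the foot kerb (8 mm high, 6 mm thick, open bench behind); x uphill along the surface, y across to the left, z square to it. The jar's centre rides at z = 38 mm, and starts at x = 24 mm.
- roller: The jar roller machine, fixed, 126 mm wide. Origin on the bench mid-width; x level, uphill; z up. The ramp's foot is at x = -160 mm, 12 mm above the bench. Two black rubber rollers across the ramp's top end, 24 mm in diameter, which do not turn, lie at x = 58 and 98 mm, tops 42 mm high. Beyond the stop is a white motor housing to x = 205 mm, 78 mm high (knob to 90 mm).
- seat (a point): Where the jar's centre is when it rests on both rollers: x = 78 mm and 76 mm above the bench in the machine's frame. The jar sinks 4 mm into this place as it passes over the first roller, and then stays there by itself.
- stop (a point): Middle of the stop plate's face at the seated jar's axis height: a steel plate upright across the machine, 82 mm high above the bench, 39.5 mm uphill of the seat, so the seated jar has 1.5 mm of play to it.
- flask: Bystander: a glass conical flask, 76 mm wide at the foot, 106 mm high, standing near the machine's right side (looking uphill). Origin at the centre of its underside.
- beaker: Bystander: a white plastic cup-shaped beaker, 72 mm wide at the rim, 85 mm high, standing on the machine's left side (looking uphill). Origin at the centre of its underside.
- sample: Bystander: a small amber sample jar with a white cap, 44 mm wide, 65 mm high, standing on the machine's left side (looking uphill). Origin at the centre of its underside.
Not all that is in view belongs to the job. Leave any brown, orange or yellow look-alike of the jar alone.

How it is judged:
On the way, in this order (a step that is already met when the one before it is completed fails the run):
1. the fingers push the jar on the upper half of the ramp (x of jar in the frame of ramp between 0.1 and 0.21 m and contact force between the fingers and jar above 0.1 N).
2. the jar lies in its place between the rollers, at the stop (distance between jar and seat below 0.01 m and z of jar in the frame of seat below 0.003 m), for 0.2 s.
At the end, for the whole second after the job is handed in: The jar rests between the two rollers at the stop plate: its centre within 6 mm of the seat along the machine, within 10 mm across it and no more than 3 mm above it, its axis within 0.12 rad of the rollers', at rest; flask, beaker and sample jar within 30 mm of where they stood (x of jar in the frame of seat between -0.006 and 0.006 m and y of jar in the frame of seat between -0.01 and 0.01 m and z of jar in the frame of seat between -0.005 and 0.003 m and angle between the y axis of jar and the y axis of roller, either way round below 0.12 rad and linear speed of jar below 0.02 m/s and distance of each of flask, beaker, sample from where it was at the start of the episode below 0.03 m); the robot touches nothing.
It fails at once if the jar is lifted more than 6 mm off the ramp (z of jar in the frame of ramp above 0.044 m).
It fails at once if the jar gets away on the ramp (faster than 0.25 m/s) (x of jar in the frame of ramp below 0.2 m and linear speed of jar above 0.25 m/s).
It fails at once if a bystander is knocked or moved (distance of any of flask, beaker, sample from where it was at the start of the episode above 0.03 m or angle between any of flask, beaker, sample's own z axis and vertical above 0.5 rad).
It also fails if it takes over 45 s, if anything falls off the work surface, if the arm or the gripper's body presses on something with over 40 N, if the wrist force passes 120 N, or if a joint passes its speed limit or range.

ROBOT

A 7-joint arm with a two-finger parallel gripper is mounted at the origin on the work surface. World frame = base frame: x ahead of the robot, y to its left, z up, the work surface at z = 0. Lengths are in m, angles in rad, forces in N, time in s.
With the tool pointing down it reaches from about 0.425 to 0.875 m from the base axis. Payload 4.7 kg.
Tool frame: the origin (TCP) lies at the very end of the fingers, on their centre line; the grasp point (between the pads) lies 19 mm behind it; z points along the fingers, y is the direction in which the jaws open and shut (so a half turn about z gives the same grasp; the last joint's range is limited). The gripper opens to 87 mm and grips with 3 to 60 N. Pads are 19 mm wide; open, the fingers measure 117 mm over their backs; the gripper's body (75 mm by 190 mm) begins 51 mm behind the grasp point.
Start: joints at [-1.156, 0.321, -0.07, 1.45, 0.023, 1.371, -0.057], TCP at [0.254, 0.598, 0.223] pointing down, gripper open.
Joint ranges: [-2.86, 2.86], [-0.3, 2.09], [-1.38, 1.24], [0.06, 2.45], [-1.56, 4.7], [0.09, 2.05], [-2.69, 2.69]. Speed limits (rad/s): [2.57, 2.57, 3.14, 3.14, 3.14, 3.14, 3.14].

INTERFACE

Orientations are given as a rotation vector (axis times angle).
In Python, from station import bot gives the robot as it stands. The module is installed in compiled form; this text tells all that it offers.
- The arm moves only by the tool move_arm, never from a script. Its argument "steps" is a list of rows, each an object of numbers: "dx", "dy", "dz": the shift along the tool's x, y, z in mm; "roll": the turn about the tool's z in degrees. In form: [{"dx": .., "dy": .., "dz": .., "roll": ..}, ...]. A call has 1 to 12 rows; each row shifts and turns the commanded pose from where the row before left it, along the tool's axes as they then stand; what a row does not reach is not made up. A row lasts 1/10 s, in which the tool goes at most 50 mm and 8.59 degrees, less where a joint would pass 70% of its speed; a pose out of reach is approached as far as the arm can. A call is refused whole if a number of a shift passes 50 or a number of a turn 8.59, either way. A call with a gripper value outside its range is refused whole. "gripper" is the opening, from 0 (shut) to 1 (fully open), set as the call begins (left out, the last holds). The fingers move at their own pace and stop on an object; the grip force is fixed at half the most. Time passes only in rows, so rows that do not move let the fingers close. It gives the time, the measured TCP pose, the force and the opening at its end, in the units of the state.
- bot.state(): the state, without advancing time (a new reading comes with each control period).
- bot.snapshot(name): name is "scene" or "top" or "wrist"; returns a dict with "image" (400x640x3 uint8, red, green, blue), "intrinsics" (3x3 intrinsics, pixels), "T" (4x4, takes a point from camera to world coordinates). Camera axes: x right, y down, z forward; pixel columns grow to the right and rows downward; lengths in m; the calibration is good to about 2 mm. The wrist camera is an equidistant fisheye: a pixel r from the principal point sees the ray r / f radians off the axis. A picture is of the moment at which its call begins. There is no depth.
- bot.hand_in(): hands the job in, once; it reports no verdict.
The state is a dict: "t": time; "joints": joint angles; "dq": joint speeds; "joint_efforts": joint torques, N m; "tcp_pos": TCP position; "tool_rot": TCP orientation; "contact_force": force on the tool from outside, world axes, zero at the start; "moment": the same for the moment, N m; "width": opening from 0.0 (shut) to 1.0 (fully open).
Only numpy, scipy, OpenCV 4.12 (cv2) and the standard library are available. Lean on these libraries where they do the work, as an engineer would, in place of code of your own. Each camera call takes 0.05 s, during which the arm holds its last target.

## Working session

There is one attempt and no reset: what is moved stays moved. The work goes in short steps, Python scripts to look and compute and a tool call to move; the robot and the scene stay as the last step left them, time stands still between calls to the robot, and variables do not carry over. Pictures are saved under pics/ and viewed, and the job is handed in when it is done.

Besides the shell and the picture viewer there is one more tool, called after "Emit:" as name(argument=value, ...), one argument or row to a line, values as JSON. move_arm: Moves the arm, as the interface text tells. Its arguments: {"type":"object","properties":{"steps":{"type":"array","items":{"type":"object","properties":{"dx":{"type":"number"},"dy":{"type":"number"},"dz":{"type":"number"},"roll":{"type":"number"}}}},"gripper":{"type":"number"}},"required":["steps"]}

```bash
mkdir -p pics; python3 - <<'E'
from station import bot
import cv2,numpy as np
s=bot.state(); print(s)
for n in ["scene","top","wrist"]:
    d=bot.snapshot(n); cv2.imwrite(f"pics/{n}0.png",d["image"][:,:,::-1]); np.savez(f"{n}0.npz",**d); print(n,d["intrinsics"],d["T"])
E
```

```text
{'t': 0.0, 'joints': array([-1.15593882,  0.32182683, -0.07009179,  1.45168829,  0.02262454,
        1.37080992, -0.05689633]), 'dq': array([ 7.26014464e-04,  1.20511201e-04, -1.80700739e-05,  1.79051379e-03,
        1.50069927e-03,  3.09889218e-04, -7.88093800e-04]), 'joint_efforts': array([ 1.29868763e-04, -4.91274691e+01, -4.03742613e-01, -3.12516475e+01,
       -6.38633547e-02,  4.40821680e-02,  1.56555138e-04]), 'tcp_pos': array([0.2534054 , 0.59795549, 0.22145243]), 'tool_rot': array([-6.25179770e-01, -3.07848452e+00,  3.02632119e-03]), 'contact_force': array([-0.77596945,  0.49532254,  0.61545457]), 'moment': array([ 0.06489442,  0.03547198, -0.01501804]), 'width': 0.9987247189971256}
scene [[375.44085677   0.         318.65991012]
 [  0.         375.44085677 200.81338644]
 [  0.           0.           1.        ]] [[ 0.85254595  0.28933785 -0.43525741  0.9106701 ]
 [ 0.52256964 -0.45708195  0.71972013 -0.62809299]
 [ 0.00929397 -0.84104679 -0.54088254  0.50907495]
 [ 0.          0.          0.          1.        ]]
top [[462.67849909   0.         320.78829123]
 [  0.         462.67849909 201.13217989]
 [  0.           0.           1.        ]] [[ 0.01228503 -0.9869761   0.16039715  0.41646556]
 [-0.99964513 -0.01591437 -0.02136219 -0.0487636 ]
 [ 0.02363659 -0.1600778  -0.98682137  1.05449175]
 [ 0.          0.          0.          1.        ]]
wrist [[309.70691629   0.         323.01108642]
 [  0.         309.70691629 199.08759188]
 [  0.           0.           1.        ]] [[ 0.39041694  0.87875156  0.27453655  0.17861614]
 [ 0.92063709 -0.3722002  -0.11787433  0.62948767]
 [-0.00139969  0.29876866 -0.95432454  0.38362648]
 [ 0.          0.          0.          1.        ]]
```

View pics/scene0.png

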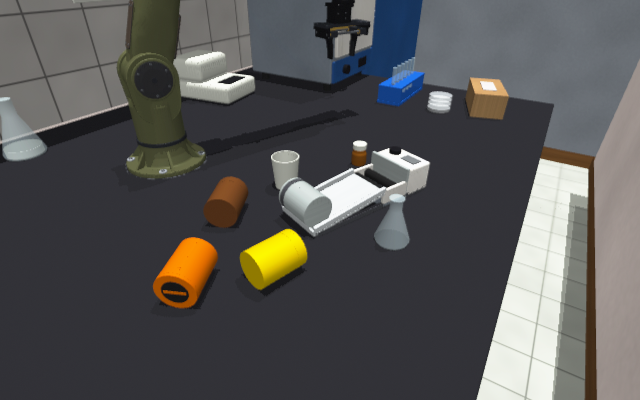

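View pics/top0.png

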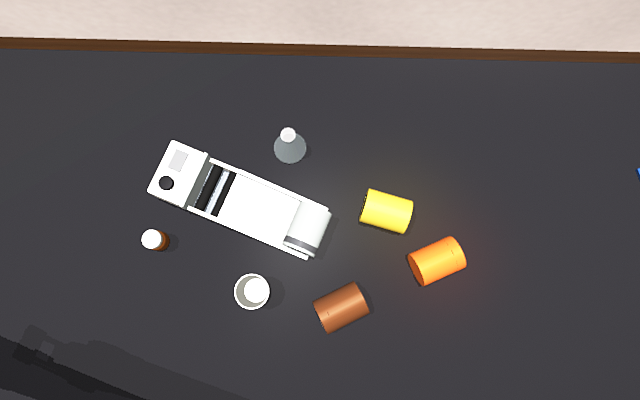

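View pics/wrist0.png

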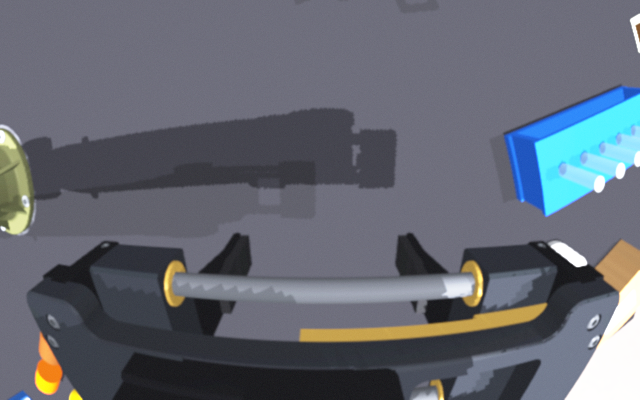

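The scene view shows the machine with the steel jar at the ramp foot (about 305,202), with the beaker (286,170), sample jar (360,155) and flask (393,222) around it. In the top view the jar is at about (307,227), the rollers at (208,187) and (224,193), the housing at (178,175), the flask at (290,147), the beaker at (252,291) and the sample jar at (154,240). The wrist view shows only open bench. I'll zoom in on the machine next.

```bash
python3 - <<'E'
import cv2
i=cv2.imread("pics/top0.png")[130:270,140:340]; cv2.imwrite("pics/topz.png",cv2.resize(i,None,fx=4,fy=4,interpolation=cv2.INTER_CUBIC))
i=cv2.imread("pics/scene0.png")[140:255,265:445]; cv2.imwrite("pics/scz.png",cv2.resize(i,None,fx=4,fy=4,interpolation=cv2.INTER_CUBIC))
E
```

```text
(no output)
```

View pics/topz.png

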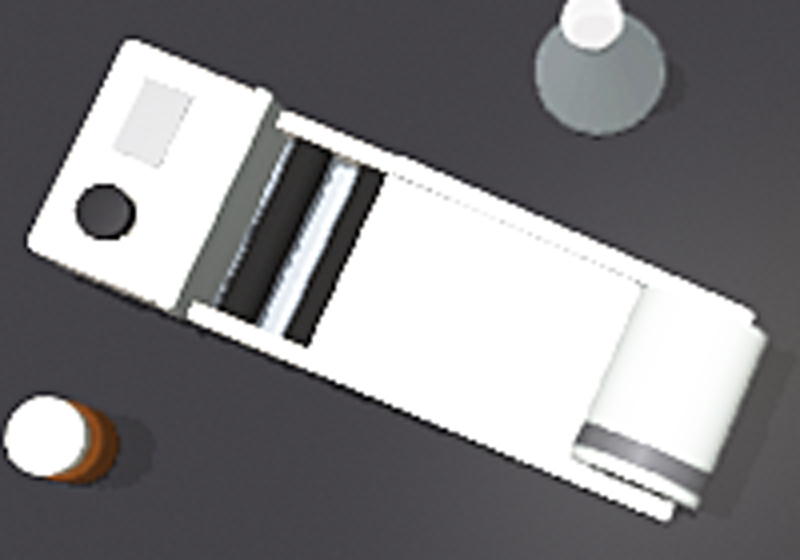

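View pics/scz.png

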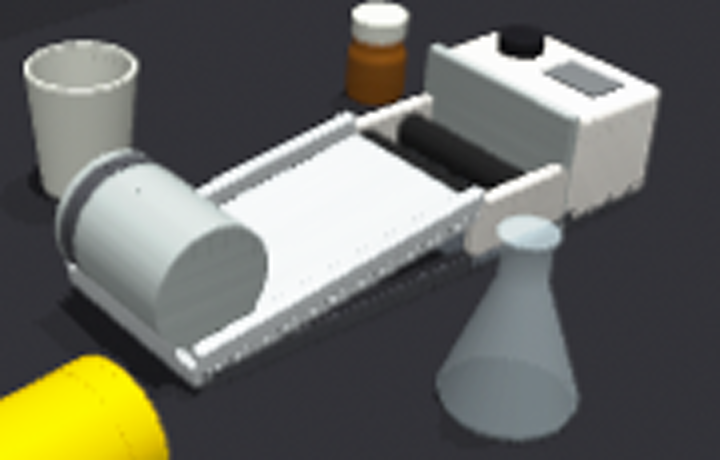

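Zoomed top view: housing top corners at about (130,40) and (30,245), stop plate top ends at (272,90) and (178,308), guide foot corners at (755,312) and (670,520). The jar spans about (580–765, 285–505). I'll cast these points to planes at their heights and fit the machine's frame.

```bash
cat > h.py <<'E'
import numpy as np,cv2
d=np.load("top0.npz"); s=np.load("scene0.npz")
def cast(uv,z,d=d):
    r=d["T"][:3,:3]@np.linalg.solve(d["intrinsics"],[uv[0],uv[1],1]); o=d["T"][:3,3]
    return (o+r*(z-o[2])/r[2])
def proj(p,d=d):
    q=d["T"][:3,:3].T@(np.array(p)-d["T"][:3,3]); q=d["intrinsics"]@q; return q[:2]/q[2]
Z=lambda u,v:((u+.5)/4-.5+140,(v+.5)/4-.5+130)
E
cat > a.py <<'E'
from h import *
L=[((130,40),(205,-63,78)),((30,245),(205,63,78)),((755,312),(-160,-63,26)),((670,520),(-160,63,26)),((272,90),(119,-63,82)),((178,308),(119,63,82))]
W=[];M=[]
for z,m in L:
    W.append(cast(Z(*z),m[2]/1e3)[:2]); M.append(np.array(m[:2])/1e3)
W=np.array(W);M=np.array(M)
w0=W.mean(0);m0=M.mean(0)
U,S,V=np.linalg.svd((M-m0).T@(W-w0)); R=(U@np.diag([1,np.linalg.det(U@V)])@V).T
t=w0-R@m0
print("org",t,"yaw",np.degrees(np.arctan2(R[1,0],R[0,0])));print("res mm",1e3*((M@R.T+t)-W))
a=np.radians(8); jx=-.160+.024*np.cos(a)-.038*np.sin(a); jz=.012+.024*np.sin(a)+.038*np.cos(a)
print("jar expected machine",jx,jz,"world",R@[jx,0]+t)
np.savez("m.npz",R=R,t=t)
for n,c,z in [("jar4",None,0)]: pass
# jar axis from silhouette: centre of the top view outline, at axis height
for n,z,h in [("jar c",(672,392),jz),("flask foot",(600,72),0.0),("cap",(45,435),.065)]:
    p=cast(Z(*z),h); print(n,p,"machine",R.T@(p[:2]-t))
for n,uv,h in [("beaker rim",(252,291),.085)]:
    p=cast(uv,h); print(n,p,"machine",R.T@(p[:2]-t))
def w(x,y,z): q=R@[x,y]+t; return [*q,z]
for n,p in [("seat",(.078,0,.076)),("jar",(jx,0,jz)),("j+",(jx,.05,jz)),("j-",(jx,-.05,jz)),("knob",(.16,0,.09)),("footR",(-.16,-.063,.026)),("footL",(-.16,.063,.026)),("hous",(.205,-.063,.078))]:
    print(n,w(*p),"top",proj(w(*p)),"scene",proj(w(*p),s))
E
python3 a.py
```

```text
org [0.57195908 0.08545513] yaw 68.17378274829628
res mm [[ 1.5472072  -1.89032457]
 [-1.6363595  -0.66627077]
 [ 1.83317527  1.77156359]
 [ 1.53863482  2.83841817]
 [-2.86571583 -2.82724293]
 [-0.41694196  0.7738565 ]]
jar expected machine -0.1415221441866848 0.05297034103522124 world [ 0.51934219 -0.04592211]
jar c [ 0.5205043  -0.04256686  0.05297034] machine [-0.13797535  0.00016865]
flask foot [7.14047547e-01 3.21450760e-03 2.22044605e-16] machine [-0.02351782 -0.16247943]
cap [0.49147324 0.28924665 0.065     ] machine [0.15925884 0.15048447]
beaker rim [0.38501682 0.06909087 0.085     ] machine [-0.08469496  0.16745734]
seat [np.float64(0.6009589093865145), np.float64(0.15786376265785976), 0.076] top [214.58819893 187.70908794] scene [375.95681157 166.82404012]
jar [np.float64(0.5193421895001984), np.float64(-0.04592211227786355), np.float64(0.05297034103522124)] top [309.16141691 228.18077729] scene [303.55330365 202.73523147]
j+ [np.float64(0.4729263994916923), np.float64(-0.027332479740175677), np.float64(0.05297034103522124)] top [300.18078803 249.51760138] scene [291.24627994 193.19443609]
j- [np.float64(0.5657579795087045), np.float64(-0.06451174481555141), np.float64(0.05297034103522124)] top [318.00294563 207.17443735] scene [316.89041947 213.07458694]
knob [np.float64(0.6314459067483227), np.float64(0.2339856582718098), 0.09] top [177.86018253 171.73210388] scene [399.49127522 153.38462312]
footR [np.float64(0.5709561539178379), np.float64(-0.08649833478011612), 0.026] top [327.59568335 206.80634278] scene [313.44825847 229.21694362]
footL [np.float64(0.4539883630964025), np.float64(-0.0396524607851427), 0.026] top [305.84995211 258.90552691] scene [281.97697097 203.01773653]
hous [np.float64(0.7066604714429594), np.float64(0.2523369322819786), 0.078] top [173.04754544 138.95264326] scene [429.5107631  161.95707317]
```

```bash
sed -i 's/(-160,-63,26)/(-166,-63,25.2)/;s/(-160,63,26)/(-166,63,25.2)/;s/,((272,90),(119,-63,82)),((178,308),(119,63,82))//' a.py; python3 a.py; python3 - <<'E'
from h import *
m=np.load("m.npz");R=m["R"];t=m["t"]
for n,z,h in [("plate",(272,90),.082),("plate",(178,308),.082),("roller2 mid axis? R",(312,150),.036),("cheekR",(283,112),.05),("cheekL",(195,308),.05)]:
    p=cast(Z(*z),h); print(n,R.T@(p[:2]-t))
print("tool start",R.T@(np.array([.2534,.598])-t))
E
```

```text
org [0.57228785 0.08772132] yaw 68.16547318892299
res mm [[ 1.9001799   0.3563279 ]
 [-1.27659155  1.59734495]
 [-0.21329802 -1.50094101]
 [-0.41029034 -0.45273184]]
jar expected machine -0.1415221441866848 0.05297034103522124 world [ 0.51965191 -0.04364829]
jar c [ 0.5205043  -0.04256686  0.05297034] machine [-0.14020127 -0.00038903]
flask foot [7.14047547e-01 3.21450760e-03 2.22044605e-16] machine [-0.02572015 -0.16302051]
cap [0.49147324 0.28924665 0.065     ] machine [0.15701112 0.14996989]
beaker rim [0.38501682 0.06909087 0.085     ] machine [-0.08694514  0.16690738]
seat [np.float64(0.6012981818347062), np.float64(0.16012574592992787), 0.076] top [213.53486444 187.53598879] scene [376.45624126 166.50252353]
jar [np.float64(0.5196519079104426), np.float64(-0.0436482900574956), np.float64(0.05297034103522124)] top [308.11649315 228.02332116] scene [304.23140637 202.30605727]
j+ [np.float64(0.47323881442905524), np.float64(-0.025051926071812572), np.float64(0.05297034103522124)] top [299.1245532  249.35758417] scene [291.92207681 192.79729829]
j- [np.float64(0.5660650013918298), 
[... 215 characters left out ...]
176.7981626  171.55218737] scene [399.94073658 153.09648865]
footR [np.float64(0.571259987049403), np.float64(-0.08423199766343611), 0.026] top [326.58995102 206.65696073] scene [314.13500681 228.71911035]
footL [np.float64(0.454298991476307), np.float64(-0.03736916041951485), 0.026] top [304.8171186  258.75003309] scene [282.65794632 202.60939902]
hous [np.float64(0.707013444144889), np.float64(0.25458358475069087), 0.078] top [172.01558226 138.7761121 ] scene [429.91986861 161.65371511]
plate [ 0.1204735  -0.06512902]
plate [0.1162017  0.06180474]
roller2 mid axis? R [ 0.09978539 -0.04980098]
cheekR [ 0.11964007 -0.06128557]
cheekL [0.11761057 0.05719025]
tool start [0.35506915 0.485798  ]
```

```bash
python3 - <<'E'
from h import *
m=np.load("m.npz");R=m["R"];t=m["t"]
for n,uv,h in [("yel",(362,205),.04),("yel",(368,189),.04),("yel",(407,234),.04),("br",(315,305),.04),("br",(358,284),.04),("br",(369,304),.04),("or",(409,258),.04)]:
    p=cast(uv,h); print(n,p,R.T@(p[:2]-t))
c,sn=np.cos(np.radians(67.04)),np.sin(np.radians(67.04))
from scipy.spatial.transform import Rotation as Ro
from station import bot
s=bot.state(); T=Ro.from_rotvec(s["tool_rot"]).as_matrix(); print(T)
for mx,my in [(-.22,0),(.0285,0)]:
    w=R@[mx,my]+t; print(w, "tool delta", T.T@([*w,.16]-s["tcp_pos"])*1e3)
E
```

```text
yel [ 0.57412564 -0.16248706  0.04      ] [-0.23157537 -0.09476526]
yel [ 0.61055468 -0.176012    0.04      ] [-0.23058111 -0.13361125]
yel [ 0.51096738 -0.26187091  0.04      ] [-0.34731989 -0.07310143]
br [ 0.35565357 -0.06108847  0.04      ] [-0.21870666  0.14574692]
br [ 0.40106518 -0.15346725  0.04      ] [-0.28756854  0.06923487]
br [ 0.35901637 -0.17713786  0.04      ] [-0.32518016  0.09946344]
or [ 0.45841258 -0.26533745  0.04      ] [-0.37008432 -0.02560612]
[[-9.20764942e-01  3.90117496e-01 -5.11761447e-04]
 [ 3.90117824e-01  9.20763878e-01 -1.40177588e-03]
 [-7.56458431e-05 -1.49035335e-03 -9.99998887e-01]]
[ 0.49046385 -0.11649629] tool delta [-496.99605766 -565.40882036   62.58501678]
[0.58288778 0.11417678] tool delta [-492.10709336 -316.95719399   62.21436582]
```

Emit:
move_arm(
  steps=[
    {"dx":-33.5,"dy":-26.3},
    {"dx":-33.5,"dy":-26.3},
    {"dx":-33.5,"dy":-26.3},
    {"dx":-33.5,"dy":-26.3},
    {"dx":-33.5,"dy":-26.3},
    {"dx":-33.5,"dy":-26.3},
    {"dx":-33.5,"dy":-26.3},
    {"dx":-33.5,"dy":-26.3},
    {"dx":-33.5,"dy":-26.3},
    {"dx":-33.5,"dy":-26.3},
    {"dx":-33.5,"dy":-26.3},
    {"dx":-33.5,"dy":-26.3},
  ],
  gripper=0.5,
)

```text
$.steps[0]: bad value
```

Emit:
move_arm(
  steps=[
    {"dx":-15.8,"dy":-41.5},
    {"dx":-15.8,"dy":-41.5},
    {"dx":-15.8,"dy":-41.5},
    {"dx":-15.8,"dy":-41.5},
    {"dx":-15.8,"dy":-41.5},
    {"dx":-15.8,"dy":-41.5},
  ],
)

```text
$.steps[0]: bad value
```

Emit:
move_arm(
  steps=[
    {"roll":8.08},
    {"roll":8.08},
    {"roll":8.08},
    {"roll":8.08},
    {"roll":8.08},
    {"roll":8.08},
    {"roll":8.08},
    {"roll":8.08},
    {"roll":8.08},
    {"roll":8.08},
    {"roll":8.08},
    {},
  ],
)

```text
$.steps[0]: bad value
```

Emit:
move_arm(
  steps=[
    {"dx":-33.5,"dy":-26.3,"dz":0,"roll":0},
    {"dx":-33.5,"dy":-26.3,"dz":0,"roll":0},
    {"dx":-33.5,"dy":-26.3,"dz":0,"roll":0},
    {"dx":-33.5,"dy":-26.3,"dz":0,"roll":0},
    {"dx":-33.5,"dy":-26.3,"dz":0,"roll":0},
    {"dx":-33.5,"dy":-26.3,"dz":0,"roll":0},
    {"dx":-33.5,"dy":-26.3,"dz":0,"roll":0},
    {"dx":-33.5,"dy":-26.3,"dz":0,"roll":0},
    {"dx":-33.5,"dy":-26.3,"dz":0,"roll":0},
    {"dx":-33.5,"dy":-26.3,"dz":0,"roll":0},
    {"dx":-33.5,"dy":-26.3,"dz":0,"roll":0},
    {"dx":-33.5,"dy":-26.3,"dz":0,"roll":0},
  ],
  gripper=0.5,
)

```text
t: 1.35
tcp_pos: [0.5011, 0.1494, 0.2225]
tool_rot: [0.625, 3.079, 0.0]
contact_force: [0.2, 0.2, -0.3]
width: 0.504
```

Emit:
move_arm(
  steps=[
    {"dx":-15.8,"dy":-41.5,"dz":0,"roll":0},
    {"dx":-15.8,"dy":-41.5,"dz":0,"roll":0},
    {"dx":-15.8,"dy":-41.5,"dz":0,"roll":0},
    {"dx":-15.8,"dy":-41.5,"dz":0,"roll":0},
    {"dx":-15.8,"dy":-41.5,"dz":0,"roll":0},
    {"dx":-15.8,"dy":-41.5,"dz":0,"roll":0},
  ],
)

```text
t: 1.95
tcp_pos: [0.4903, -0.1169, 0.2226]
tool_rot: [0.625, 3.078, 0.001]
contact_force: [1.1, -0.1, -0.5]
width: 0.501
```

Emit:
move_arm(
  steps=[
    {"dx":0,"dy":0,"dz":0,"roll":8.08},
    {"dx":0,"dy":0,"dz":0,"roll":8.08},
    {"dx":0,"dy":0,"dz":0,"roll":8.08},
    {"dx":0,"dy":0,"dz":0,"roll":8.08},
    {"dx":0,"dy":0,"dz":0,"roll":8.08},
    {"dx":0,"dy":0,"dz":0,"roll":8.08},
    {"dx":0,"dy":0,"dz":0,"roll":8.08},
    {"dx":0,"dy":0,"dz":0,"roll":8.08},
    {"dx":0,"dy":0,"dz":0,"roll":8.08},
    {"dx":0,"dy":0,"dz":0,"roll":8.08},
    {"dx":0,"dy":0,"dz":0,"roll":8.08},
    {"dx":0,"dy":0,"dz":0,"roll":0},
  ],
)

```text
t: 3.15
tcp_pos: [0.4906, -0.1152, 0.2224]
tool_rot: [-2.602, -1.76, 0.0]
contact_force: [1.0, -0.3, -1.2]
width: 0.502
```

```bash
cat > st.py <<'E'
from h import *
from station import bot
import sys
from scipy.spatial.transform import Rotation as Ro
m=np.load("m.npz");R=m["R"];t=m["t"]
s=bot.state(); T=Ro.from_rotvec(s["tool_rot"]).as_matrix()
print("t",s["t"],"tcp machine mm",(R.T@(s["tcp_pos"][:2]-t)*1e3).round(1),"z",(s["tcp_pos"][2]*1e3).round(1),"x az rel machine",np.degrees(np.arctan2(T[1,0],T[0,0]))-np.degrees(np.arctan2(R[1,0],R[0,0])),"F machine",(R.T@s["contact_force"][:2]).round(2),s["contact_force"][2].round(2),"w",s["width"],"j7",s["joints"][6])
for n in sys.argv[1:]:
    k,f=n.split(":"); d=bot.snapshot(k); cv2.imwrite("pics/%s.png"%f,d["image"][:,:,::-1])
E
python3 st.py top:t1 wrist:w1
```

```text
t 3.15 tcp machine mm [-218.7    0.4] z 222.4 x az rel machine -0.03369457806338971 F machine [ 0.14 -1.04] -1.23 w 0.5019603145286267 j7 -0.2016979228635587
```

View pics/w1.png

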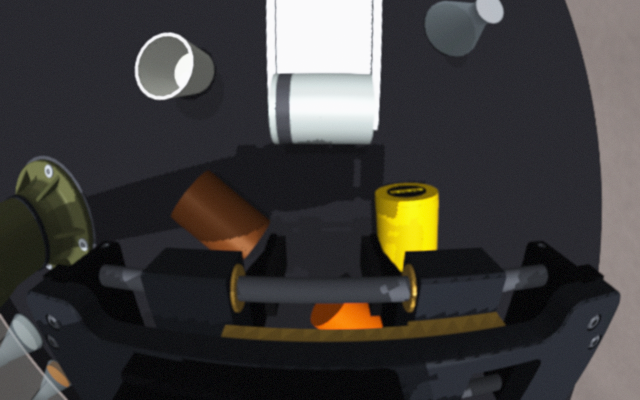

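View pics/t1.png

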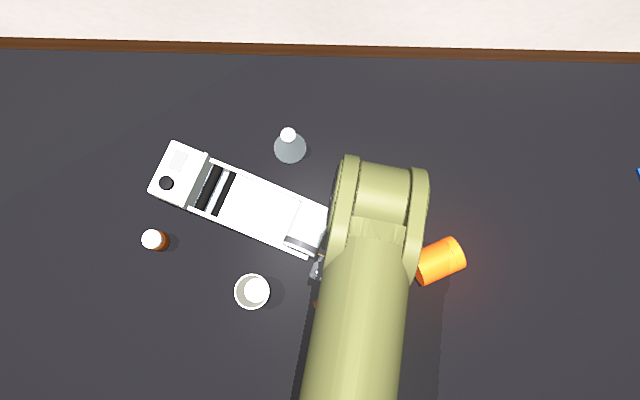

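The wrist view shows the jar (325,108) square to and centred ahead of the fingers. The yellow and brown decoys lie either side, clear of the fingers' path. In the top view the arm hides only the ramp's foot.

Emit:
move_arm(
  steps=[
    {"dx":0,"dy":-0.4,"dz":30,"roll":0},
    {"dx":0,"dy":0,"dz":30,"roll":0},
    {"dx":0,"dy":0,"dz":30,"roll":0},
    {"dx":0,"dy":0,"dz":30,"roll":0},
    {"dx":0,"dy":0,"dz":20,"roll":0},
    {"dx":0,"dy":0,"dz":20,"roll":0},
    {"dx":0,"dy":0,"dz":15,"roll":0},
    {"dx":0,"dy":0,"dz":11,"roll":0},
    {"dx":0,"dy":0,"dz":0,"roll":0},
    {"dx":0,"dy":0,"dz":0,"roll":0},
  ],
)

```text
t: 4.25
tcp_pos: [0.4908, -0.1151, 0.0369]
tool_rot: [2.601, 1.761, 0.0]
contact_force: [-0.5, -0.8, 0.2]
width: 0.501
```

```bash
python3 st.py wrist:w2 scene:s2
```

```text
t 4.25 tcp machine mm [-2.186e+02  2.000e-01] z 36.9 x az rel machine 0.04367097384881902 F machine [-0.97  0.16] 0.18 w 0.5010316393155412 j7 -0.08332577088907117
```

View pics/w2.png

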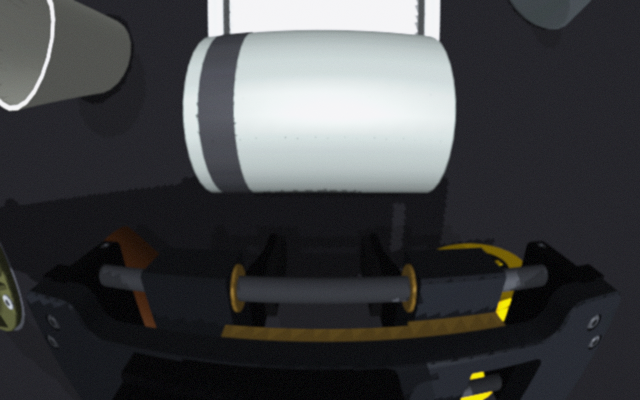

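View pics/s2.png

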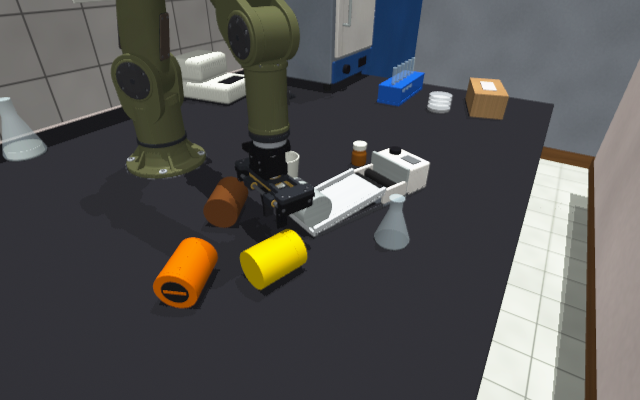

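The fingers are down behind the kerb and clear of the decoys. The jar is centred ahead of them, spanning columns 183–456. Next is a slow approach to contact.

Emit:
move_arm(
  steps=[
    {"dx":4,"dy":0,"dz":0,"roll":0},
    {"dx":4,"dy":0,"dz":0,"roll":0},
    {"dx":4,"dy":0,"dz":0,"roll":0},
    {"dx":4,"dy":0,"dz":0,"roll":0},
    {"dx":4,"dy":0,"dz":0,"roll":0},
    {"dx":2,"dy":0,"dz":0,"roll":0},
    {"dx":2,"dy":0,"dz":0,"roll":0},
    {"dx":2,"dy":0,"dz":0,"roll":0},
    {"dx":2,"dy":0,"dz":0,"roll":0},
    {"dx":2,"dy":0,"dz":-0.3,"roll":0},
    {"dx":2,"dy":0,"dz":-0.3,"roll":0},
    {"dx":2,"dy":0,"dz":-0.3,"roll":0},
  ],
)

```text
t: 5.55
tcp_pos: [0.503, -0.084, 0.0376]
tool_rot: [2.602, 1.759, -0.001]
contact_force: [-0.7, -1.6, 0.9]
width: 0.5
```

```bash
python3 st.py wrist:w3
```

```text
t 5.55 tcp machine mm [-185.1    0.4] z 37.6 x az rel machine -0.03669500785606772 F machine [-1.75  0.05] 0.86 w 0.5001278114727709 j7 -0.14993527165560377
```

View pics/w3.png

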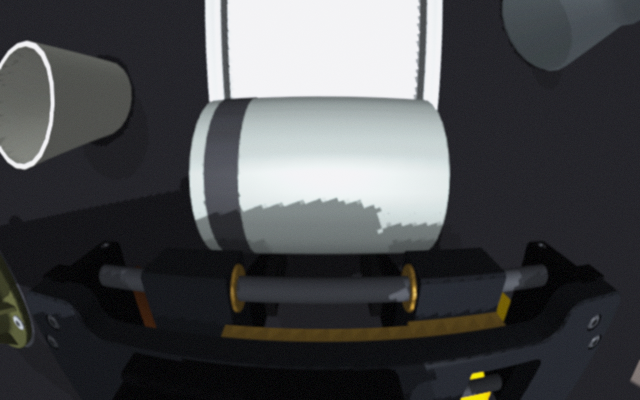

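The wrist view shows the fingers up against the jar, whose lower edge is at row 252. The force is about 1.7 N downhill, so contact is made. I'll push up parallel to the ramp at 40 mm/s.

Emit:
move_arm(
  steps=[
    {"dx":3,"dy":0,"dz":-0.4,"roll":0},
    {"dx":3,"dy":0,"dz":-0.4,"roll":0},
    {"dx":4,"dy":0,"dz":-0.6,"roll":0},
    {"dx":4,"dy":0,"dz":-0.6,"roll":0},
    {"dx":4,"dy":0,"dz":-0.6,"roll":0},
    {"dx":4,"dy":0,"dz":-0.6,"roll":0},
    {"dx":4,"dy":0,"dz":-0.6,"roll":0},
    {"dx":4,"dy":0,"dz":-0.6,"roll":0},
    {"dx":4,"dy":0,"dz":-0.6,"roll":0},
    {"dx":4,"dy":0,"dz":-0.6,"roll":0},
    {"dx":4,"dy":0,"dz":-0.6,"roll":0},
    {"dx":4,"dy":0,"dz":-0.6,"roll":0},
  ],
)

```text
t: 6.8
tcp_pos: [0.5203, -0.0405, 0.0443]
tool_rot: [-2.602, -1.76, -0.0]
contact_force: [-1.2, -1.1, 1.5]
width: 0.501
```

```bash
python3 st.py wrist:w4
```

```text
t 6.8 tcp machine mm [-138.3    0.6] z 44.3 x az rel machine -0.005848292259798882 F machine [-1.5   0.71] 1.45 w 0.5011617389248166 j7 -0.2374867379353649
```

View pics/w4.png

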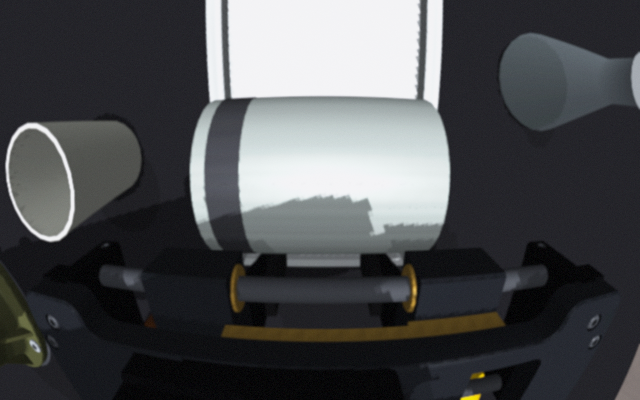

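The jar is still square and tight against the fingers. Continuing.

Emit:
move_arm(
  steps=[
    {"dx":4,"dy":0,"dz":-0.6,"roll":0},
    {"dx":4,"dy":0,"dz":-0.6,"roll":0},
    {"dx":4,"dy":0,"dz":-0.5,"roll":0},
    {"dx":4,"dy":0,"dz":-0.6,"roll":0},
    {"dx":4,"dy":0,"dz":-0.5,"roll":0},
    {"dx":4,"dy":0,"dz":-0.6,"roll":0},
    {"dx":4,"dy":0,"dz":-0.6,"roll":0},
    {"dx":4,"dy":0,"dz":-0.5,"roll":0},
    {"dx":4,"dy":0,"dz":-0.6,"roll":0},
    {"dx":4,"dy":0,"dz":-0.6,"roll":0},
    {"dx":4,"dy":0,"dz":-0.5,"roll":0},
    {"dx":4,"dy":0,"dz":-0.6,"roll":0},
  ],
)

```text
t: 8.05
tcp_pos: [0.5382, 0.0041, 0.0511]
tool_rot: [-2.602, -1.76, -0.0]
contact_force: [-1.4, -2.2, 1.6]
width: 0.499
```

Emit:
move_arm(
  steps=[
    {"dx":4,"dy":0,"dz":-0.6,"roll":0},
    {"dx":4,"dy":0,"dz":-0.6,"roll":0},
    {"dx":4,"dy":0,"dz":-0.5,"roll":0},
    {"dx":4,"dy":0,"dz":-0.6,"roll":0},
    {"dx":4,"dy":0,"dz":-0.5,"roll":0},
    {"dx":4,"dy":0,"dz":-0.6,"roll":0},
    {"dx":4,"dy":0,"dz":-0.6,"roll":0},
    {"dx":4,"dy":0,"dz":-0.5,"roll":0},
    {"dx":4,"dy":0,"dz":-0.6,"roll":0},
    {"dx":4,"dy":0,"dz":-0.6,"roll":0},
    {"dx":4,"dy":0,"dz":-0.5,"roll":0},
    {"dx":4,"dy":0,"dz":-0.6,"roll":0},
  ],
)

```text
t: 9.25
tcp_pos: [0.556, 0.0486, 0.0579]
tool_rot: [-2.602, -1.76, 0.0]
contact_force: [-0.8, -1.8, 1.1]
width: 0.501
```

```bash
python3 st.py wrist:w5 scene:s5
```

```text
t 9.25 tcp machine mm [-42.4   0.6] z 57.9 x az rel machine -0.009760658988966497 F machine [-1.92  0.06] 1.08 w 0.5011816877152374 j7 -0.3958248126570139
```

View pics/w5.png

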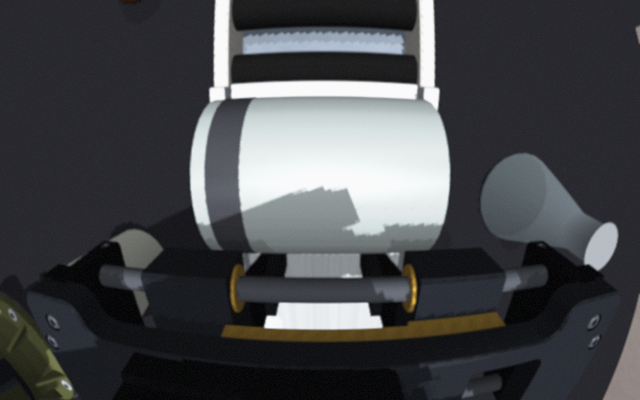

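View pics/s5.png

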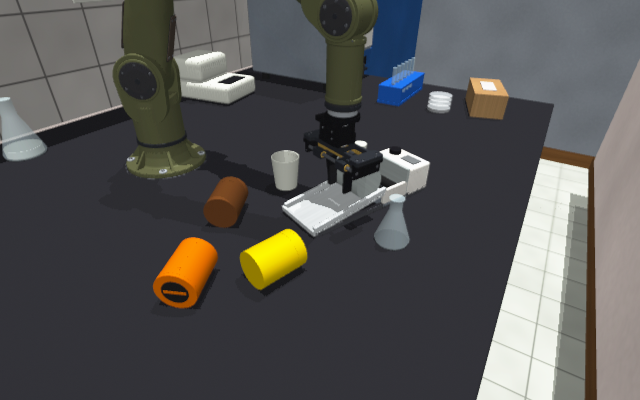

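The wrist view shows the jar square and the first roller ahead at row 68. The flask and beaker are untouched. The jar is near x = +5 mm in the machine's frame. I'll go on, slower towards the roller.

Emit:
move_arm(
  steps=[
    {"dx":4,"dy":0,"dz":-0.6,"roll":0},
    {"dx":4,"dy":0,"dz":-0.6,"roll":0},
    {"dx":4,"dy":0,"dz":-0.5,"roll":0},
    {"dx":4,"dy":0,"dz":-0.6,"roll":0},
    {"dx":4,"dy":0,"dz":-0.5,"roll":0},
    {"dx":4,"dy":0,"dz":-0.6,"roll":0},
    {"dx":4,"dy":0,"dz":-0.6,"roll":0},
    {"dx":3,"dy":0,"dz":-0.4,"roll":0},
    {"dx":3,"dy":0,"dz":-0.4,"roll":0},
    {"dx":3,"dy":0,"dz":-0.4,"roll":0},
    {"dx":3,"dy":0,"dz":-0.4,"roll":0},
    {"dx":2,"dy":0,"dz":-0.3,"roll":0},
  ],
)

```text
t: 10.55
tcp_pos: [0.5717, 0.0877, 0.0638]
tool_rot: [-2.602, -1.761, -0.0]
contact_force: [-0.4, -1.3, 1.1]
width: 0.5
```

```bash
python3 st.py wrist:w6
```

```text
t 10.55 tcp machine mm [-0.2  0.6] z 63.8 x az rel machine 0.0023096628743104475 F machine [-1.34 -0.12] 1.08 w 0.49959433134307873 j7 -0.45583788358587596
```

View pics/w6.png

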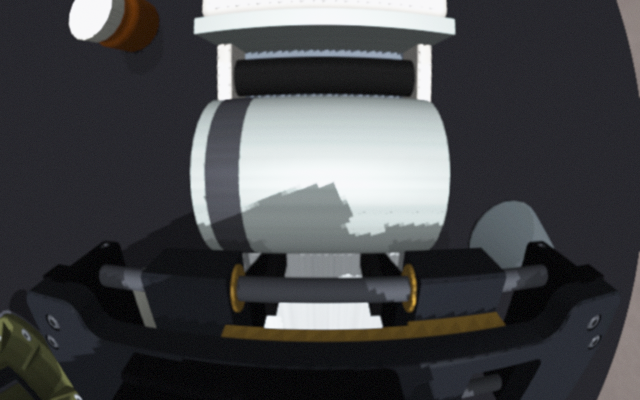

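The jar is at about x = 47 mm, just before the first roller, with the stop plate at row 35. I'll push on level at 20 mm/s.

Emit:
move_arm(
  steps=[
    {"dx":2,"dy":0,"dz":-0.2,"roll":0},
    {"dx":2,"dy":0,"dz":-0.2,"roll":0},
    {"dx":2,"dy":0,"dz":0,"roll":0},
    {"dx":2,"dy":0,"dz":0,"roll":0},
    {"dx":2,"dy":0,"dz":0,"roll":0},
    {"dx":2,"dy":0,"dz":0,"roll":0},
    {"dx":2,"dy":0,"dz":0,"roll":0},
    {"dx":2,"dy":0,"dz":0,"roll":0},
    {"dx":2,"dy":0,"dz":0,"roll":0},
    {"dx":2,"dy":0,"dz":0,"roll":0},
  ],
)

```text
t: 11.6
tcp_pos: [0.5791, 0.1062, 0.0642]
tool_rot: [-2.602, -1.76, -0.0]
contact_force: [-0.5, -0.4, 1.4]
width: 0.501
```

```bash
python3 st.py wrist:w7
```

```text
t 11.6 tcp machine mm [19.7  0.6] z 64.2 x az rel machine -0.0004130730775813163 F machine [-0.59  0.26] 1.4 w 0.5006341491473962 j7 -0.4816029169748759
```

View pics/w7.png

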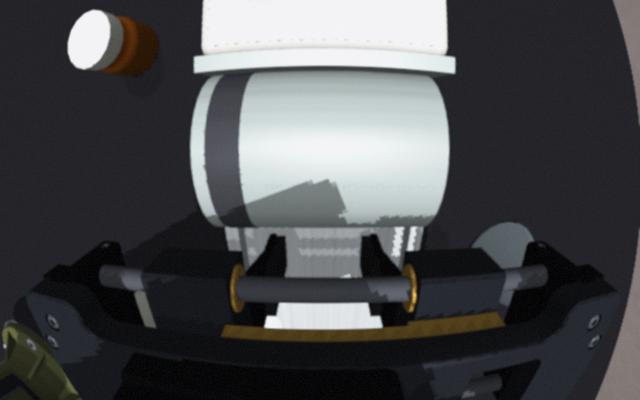

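The jar has moved ahead off the fingers and lies at the stop plate, its lower edge now at row 228 and clear of the fingers. I'll back away and then look.

Emit:
move_arm(
  steps=[
    {"dx":-5,"dy":0,"dz":0,"roll":0},
    {"dx":-10,"dy":0,"dz":0,"roll":0},
    {"dx":-20,"dy":0,"dz":0,"roll":0},
    {"dx":-20,"dy":0,"dz":0,"roll":0},
    {"dx":-20,"dy":0,"dz":-10,"roll":0},
    {"dx":-20,"dy":0,"dz":-30,"roll":0},
    {"dx":-20,"dy":0,"dz":-40,"roll":0},
    {"dx":-20,"dy":0,"dz":-40,"roll":0},
    {"dx":-20,"dy":0,"dz":-30,"roll":0},
    {"dx":-20,"dy":0,"dz":-10,"roll":0},
    {"dx":0,"dy":0,"dz":0,"roll":0},
    {"dx":0,"dy":0,"dz":0,"roll":0},
  ],
)

```text
t: 12.85
tcp_pos: [0.5128, -0.0572, 0.223]
tool_rot: [-2.602, -1.757, 0.001]
contact_force: [0.7, 0.7, -1.5]
width: 0.499
```

```bash
python3 st.py wrist:w8 top:t8 scene:s8; python3 - <<'E'
import cv2
i=cv2.imread("pics/t8.png")[130:270,140:340]; cv2.imwrite("pics/t8z.png",cv2.resize(i,None,fx=4,fy=4,interpolation=cv2.INTER_CUBIC))
i=cv2.imread("pics/s8.png")[140:255,265:445]; cv2.imwrite("pics/s8z.png",cv2.resize(i,None,fx=4,fy=4,interpolation=cv2.INTER_CUBIC))
E
```

```text
t 12.85 tcp machine mm [-156.6    1.3] z 223.0 x az rel machine -0.10533749709276208 F machine [ 0.88 -0.43] -1.52 w 0.49940880023733325 j7 -0.3056401058263259
```

View pics/t8z.png

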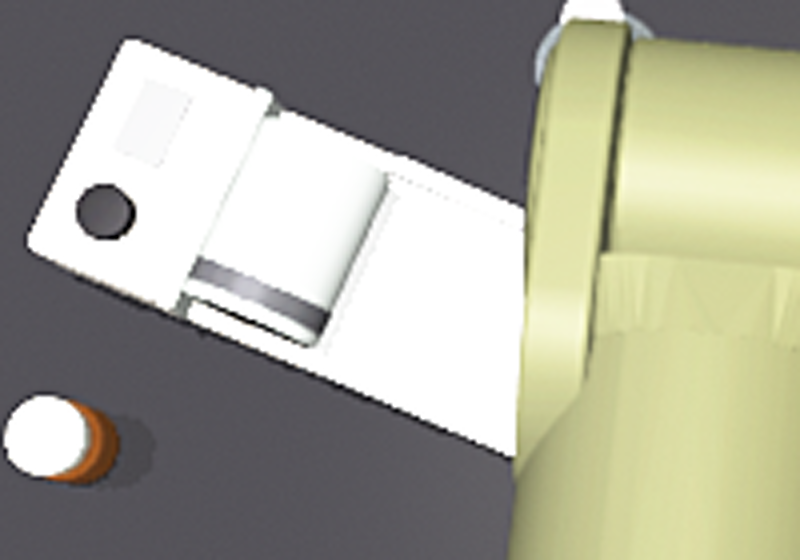

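View pics/s8z.png

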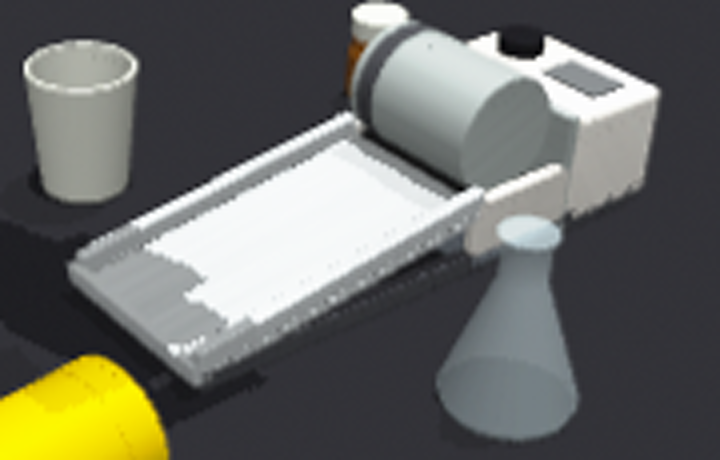

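View pics/w8.png

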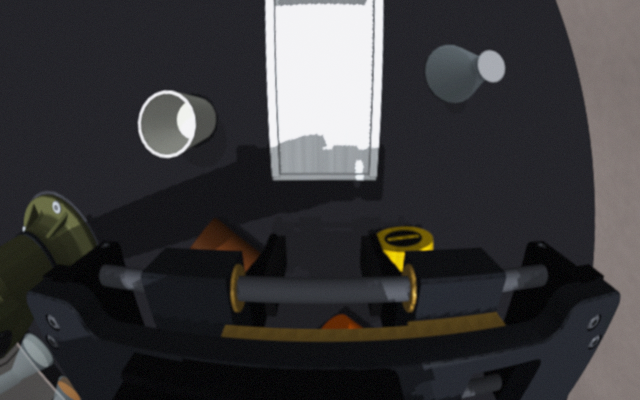

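```bash
python3 - <<'E'
from h import *
m=np.load("m.npz");R=m["R"];t=m["t"]
w=lambda x,y,z:[*(R@[x,y]+t),z]
inv=lambda uv,o:((np.array(uv)-o+.5)*4-.5).round(1)
# end face at right: predicted outline box in scene for seat (76) and for unseated (80, x=.058)
for n,x,z in [("seated",.078,.076),("on roller1",.058,.080)]:
    a=np.linspace(0,2*np.pi,180)
    P=np.array([inv(proj(w(x+.038*np.cos(k),-.05,z+.038*np.sin(k)),s),(265,140)) for k in a]); print(n,"scene right face box",P.min(0),P.max(0))
    best=[]
    for y in (-.05,.05):
        # downhill silhouette from top camera: extreme along machine -x in picture
        Q=np.array([inv(proj(w(x+.038*np.cos(k),y,z+.038*np.sin(k))),(140,130)) for k in a])
        u=inv(proj(w(-.1,0,.05)),(140,130))-inv(proj(w(.1,0,.05)),(140,130)); best.append(Q[np.argmax(Q@u)])
    print(n,"top downhill edge R,L",best)
E
```

```text
seated scene right face box [459.7  79.6] [550.  196.4]
seated top downhill edge R,L [array([399.8, 177.2]), array([323. , 345.7])]
on roller1 scene right face box [435.6  82.4] [527.9 200.7]
on roller1 top downhill edge R,L [array([432.7, 189.3]), array([356., 359.])]
```

The jar's outline matches the seated prediction: scene face columns 460–552 against 460–550 predicted. "Still on roller 1" would give 436–528. In the scene crop the beaker and flask are at the same pixels as at the start. The sample jar is hidden there but unchanged in the top view. Handing in.

```bash
python3 - <<'E'
from station import bot
print(bot.hand_in(), bot.state()["t"])
E
```

```text
the job is handed in; nothing more can be done
the job is handed in; nothing more can be done
```

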